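Post a reagent bottle through the spring flap

ROBOT

A 7-joint arm with a two-finger parallel gripper is mounted at the origin on the work surface. World frame = base frame: x ahead of the robot, y to its left, z up, the work surface at z = 0. Lengths are in m, angles in rad, forces in N, time in s.
With the tool pointing down it reaches from about 0.4 to 0.85 m from the base axis. Payload 10.4 kg.
Tool frame: the origin (TCP) lies at the very end of the fingers, on their centre line; the grasp point (between the pads) lies manip.hold_point_z behind it (manip.hold_point_z is the distance from the TCP to the grasp point, in m); z points along the fingers, y is the direction in which the jaws open and shut (so a half turn about z gives the same grasp; the last joint's range is limited). The gripper opens to 85 mm and grips with 20 to 120 N. Pads are 22 mm wide; open, the fingers measure 114 mm over their backs; the gripper's body (76 mm by 85 mm) begins 54 mm behind the grasp point. The pads swing forward as they close: fully open they stand 13 mm farther back than shut.
Start: joints at [-1.203, 0.332, -0.065, 1.46, 0.022, 1.35, -0.088], TCP at [0.238, 0.578, 0.194] pointing down, gripper open.
Joint ranges: [-2.6, 2.6], [-0.5, 2.12], [-1.47, 1.34], [0.16, 2.42], [-1.27, 4.41], [0.06, 2.06], [-2.6, 2.6]. Speed limits (rad/s): [2.22, 2.22, 2.79, 2.79, 3.14, 3.14, 3.14].

INTERFACE

Orientations are given as a unit quaternion [x, y, z, w].
In Python, from workcell import manip gives the robot as it stands.
- The arm moves only by the tool jog_arm, never from a script. Its arguments are lists of equal length, an entry for each row: "translation": the shift along the world's x, y, z in mm, a list of three; "turn": the turn about the world's z in degrees. In form: {"translation": [[x, y, z], ...], "turn": [turn, ...]}. A call has 1 to 12 rows; each row is the pose to reach, as a shift and turn from the pose measured when the call began; what a row does not reach only later rows make up. A row lasts 1/12 s, in which the tool goes at most 41.7 mm and 7.16 degrees, less where a joint would pass 70% of its speed; a pose out of reach is approached as far as the arm can. A call with a gripper value outside its range is refused whole. "grip" is the finger opening in mm, from 0 to 85.4, set as the call begins (left out, the last holds). The fingers move at their own pace and stop on an object; "grip_force" is the grip in N (left out, the last holds). Time passes only in rows, so rows that repeat a pose let the fingers close. It gives the time, the measured TCP pose, the force and the opening at its end, in the units of the state.
- manip.get_obs(): the state, without advancing time (a new reading comes with each control period).
- manip.camera(name): name is "scene" or "top" or "wrist"; returns a dict with "frame" (420x560x3 uint8, red, green, blue), "mtx" (3x3 intrinsics, pixels), "pose" (4x4, takes a point from camera to world coordinates). Camera axes: x right, y down, z forward; pixel columns grow to the right and rows downward; lengths in m; the calibration is good to about 2 mm. A picture is of the moment at which its call begins. There is no depth.
- manip.hand_in(): hands the job in, once; it reports no verdict.
Trained networks look in a picture, given as the dict that the camera call returned (one of the last four; its "shot" number tells which), for a name from the list of things; names that differ only in an ending like _2 or _b are one class to them, and where a whole thing is asked for, a point or a joint stands for the part that bears it (a point fixed in the world has none). Each returns a list of dicts, best first, with "confidence" (0 to 1); they miss things now and then, are a little off and sometimes report something else, mostly with a low value. They report only what shows in the picture. A call takes as long as a camera call. They do not tell look-alikes from the thing itself.
- manip.outline_of(picture, label): "mask" (420x560 bool, what is visible of it) and "extent" ([left, top, right, bottom] in pixels, round what is visible of it).
- manip.pinpoint(picture, label): "at" ([column, row] in pixels: a listed point, or the origin of a listed thing).
The state is a dict: "clock": time; "joint_pos": joint angles; "joint_velocities": joint speeds; "tau": joint torques, N m; "position": TCP position; "ee_rot": TCP orientation; "ft_force": force on the tool from outside, world axes, zero at the start; "torque": the same for the moment, N m; "grip_width": opening from 0.0 (shut) to 1.0 (fully open).
Only numpy, scipy, OpenCV 4.12 (cv2) and the standard library are available. Lean on these libraries where they do the work, as an engineer would, in place of code of your own. Each camera call takes 0.05 s, during which the arm holds its last target. There are 200 camera calls.

TASK

Push the small white bottle along its lane, under the yellow spring flap and into the blue drop box: with one fingertip hold the long red press bar down so that the flap stays open, and with the other fingertip push the bottle in from behind. Push it only, never pick it up; then let go of the bar so that the flap closes, and leave the jars, bottles and tools around the box standing where they are.

Things in the scene. Friction and masses are not known exactly. Their poses are not given: they have to be found in the camera images.
- lane_end (a point): Reference point of the drop unit (fixed: grey lane, blue box behind it): on the lane's centre line at floor level, straight below the closed flap's lip, 100 mm above the table. x points along the lane in the pushing direction, into the box; y to the left, z up. All coordinates below are mm in this frame. The lane is level, 46 wide, kerbs 10 high, from x = -200 to -30.
- sill (a point): End of the lane's floor (x = -30). Beyond it the hollow of the blue box begins: a bottle pushed until its middle is about 25 mm past the sill tips over and drops in by itself.
- well_floor (a point): Centre of the inner floor of the blue box's hollow, which is 160 mm long, 52 mm wide and 90 mm deep below the lane's floor. The box's walls rise to z = 38; behind the flap it has a clear cover, top at z = 42.
- hinge (a point): Middle of the steel shaft (8 mm thick) about which flap and press bar turn as one rigid piece. It runs along x at y = 30, z = 44, from x = -205 to 52, beside the lane; a bearing post stands under its near end (x = -205, top at z = 52).
- lip (a point): Middle of the lower edge of the yellow flap's lip, moves with the flap. Closed: the flap lies over the mouth (x = 2 to 50, y = -10 to 30), the lip hangs at x = 0 to 4, y = -10 to 16, down to z = 22, bars the way and does not give in the pushing direction. At 0.75 rad the lip's lowest corner is at z = 37 and the flap's top edge at z = 75.
- flap (a joint): Angle of flap and press bar, rad: 0 closed, growing as the bar is pressed down and the flap rises, to a stop at 1.0. The bottle passes freely above about 0.75. A spring always closes it; some 2 to 6 N downward on the bar open it.
- bar (a point): Middle of the top face of the red press bar (185 mm long, 44 wide, x = -193 to -8) on the lane's +y side; moves with the flap. Closed: y = 73, z = 51, outer edge higher by 0.40 rad slope; at 0.75 rad: y = 67, z = 20, sloping 0.35 rad the other way. Press it anywhere, and slide along it. A second fingertip at the same height, 60 to 75 mm to the side, is then in the lane.
- bottle_center (a point): Centre of the small white bottle with blue screw cap, lying flat in the lane, cap towards the flap: 84 mm long over all along its x axis (body 66, cap 18 long and 30 in diameter at the +x end), 40 wide, 34 high, about 90 g. The centre is half-way along, 17 mm above the underside; the flat end to push is 42 mm behind it (-x).
- red_jar: Bystander: white jar with red cap, 52 mm in diameter, 75 mm high; origin at the centre of its underside.
- blue_jar: Bystander: white jar with blue cap, 56 mm in diameter, 85 mm high; origin at the centre of its underside.
- amber_bottle: Bystander: amber bottle with black cap, 54 mm in diameter, 125 mm high; origin at the centre of its underside.
- beaker: Bystander: glass beaker, 68 mm in diameter, 85 mm high; origin at the centre of its underside.
- green_jar: Bystander: grey jar with green cap, 48 mm in diameter, 60 mm high; origin at the centre of its underside.
- spatula: Bystander: flat spatula with black handle lying on the table, 170 mm long along its x axis; origin at the middle of its underside.
- bottle: The same small white bottle, with its origin at the centre of its underside; axes as for bottle_center.
There are look-alikes about, which are no part of the job. Leave any black look-alike of the bottle alone.

How it is judged:
On the way, in this order (a step that is already met when the one before it is completed fails the run):
1. a finger holds the bar down and the flap open while the bottle is still outside (value of joint flap above 0.6 rad and contact force between the fingers and flap above 0.5 N and x of bottle_center in the frame of lane_end below -0.045 m), for 0.1 s.
2. the bottle passes under the flap and drops into the box while a finger still holds the flap open (value of joint flap above 0.5 rad and contact force between the fingers and flap above 0.3 N and x of bottle_center in the frame of lane_end above -0.02 m), for 0.05 s.
At the end, for the whole second after the job is handed in: The bottle lies at rest inside the blue box, its centre at least 20 mm below the lane's floor, and the flap has closed (under 0.08 rad) (x of bottle_center in the frame of lane_end between -0.03 and 0.13 m and y of bottle_center in the frame of lane_end between -0.03 and 0.03 m and z of bottle_center in the frame of lane_end below -0.02 m and value of joint flap below 0.08 rad and linear speed of bottle below 0.03 m/s); the robot touches nothing.
It fails at once if the bottle is lifted more than 20 mm off the lane (z of bottle_center in the frame of lane_end above 0.037 m).
It fails at once if one of the jars, bottles or tools around the box is moved more than 25 mm (distance of any of red_jar, blue_jar, amber_bottle, beaker, green_jar, spatula from where it was at the start of the episode above 0.025 m).
It also fails if it takes over 40 s, if anything falls off the work surface, if the arm or the gripper's body presses on something with over 40 N, if the wrist force passes 120 N, or if a joint passes its speed limit or range.

## Working session

There is one attempt and no reset: what is moved stays moved. The work goes in short steps, Python scripts to look and compute and a tool call to move; the robot and the scene stay as the last step left them, time stands still between calls to the robot, and variables do not carry over. Pictures are saved under pics/ and viewed, about 8 in all and at most 12, crops included, and the job is handed in when it is done.

Besides the shell and the picture viewer there is one more tool, called as name(argument=value, ...), one argument or row to a line, values as JSON. jog_arm: Moves the arm, as the interface text tells. Its arguments: {"type":"object","properties":{"translation":{"type":"array"},"turn":{"type":"array"},"grip":{"type":"number"},"grip_force":{"type":"number"}},"required":["translation","turn"]}

```bash
mkdir -p pics
cat > h.py <<'E'
from workcell import manip
import numpy as np, cv2
def snap(n,tag):
    p=manip.camera(n); cv2.imwrite(f'pics/{tag}.png',p['frame'][:,:,::-1]); return p
def ray(p,uv):
    T=np.array(p['pose']);K=np.array(p['mtx'])
    d=T[:3,:3]@np.linalg.solve(K,[uv[0],uv[1],1.]); return T[:3,3],d
def at_z(p,uv,z):
    o,d=ray(p,uv); return o+d*(z-o[2])/d[2]
def proj(p,X):
    T=np.array(p['pose']);c=T[:3,:3].T@(np.array(X)-T[:3,3]); u=np.array(p['mtx'])@c; return u[:2]/u[2]
def tri(rays):
    A=np.zeros((3,3));b=np.zeros(3)
    for o,d in rays:
        d=d/np.linalg.norm(d);M=np.eye(3)-np.outer(d,d);A+=M;b+=M@o
    X=np.linalg.solve(A,b); return X,[np.linalg.norm((np.eye(3)-np.outer(d,d)/(d@d))@(X-o)) for o,d in rays]
E
python3 - <<'E'
from h import *
P={n:snap(n,n+'0') for n in('scene','top')}
cv2.imwrite('pics/both.png',cv2.resize(np.vstack([P['scene']['frame'],P['top']['frame']])[:,:,::-1],None,fx=.7,fy=.7))
for l in ['lane_end','sill','well_floor','hinge','lip','bar','bottle_center','red_jar','blue_jar','amber_bottle','beaker','green_jar','spatula']:
    R=[]
    for n in P:
        r=manip.pinpoint(P[n],l); print(l,n,[(np.round(x['at']).tolist(),round(x['confidence'],2)) for x in r[:3]])
        if r:R.append(ray(P[n],r[0]['at']))
    if len(R)==2: X,e=tri(R);print('   ',X.round(4),np.round(e,4))
o=manip.get_obs();print(o['clock'],o['position'],o['ee_rot'],manip.hold_point_z)
for n in P: print(n,np.array(P[n]['pose']).round(3).tolist())
E
```

```text
lane_end scene [([308.0, 214.0], 0.84)]
lane_end top [([259.0, 191.0], 0.75)]
    [0.6498 0.1413 0.0916] [0.0034 0.0034]
sill scene [([295.0, 208.0], 0.82), ([291.0, 169.0], 0.69), ([258.0, 249.0], 0.51)]
sill top [([258.0, 204.0], 0.95), ([316.0, 190.0], 0.58)]
    [0.6128 0.1416 0.0938] [0.0007 0.0007]
well_floor scene [([320.0, 242.0], 0.87)]
well_floor top [([263.0, 174.0], 0.77), ([257.0, 228.0], 0.17)]
    [0.6984 0.1343 0.0143] [0.0013 0.0013]
hinge scene [([291.0, 180.0], 0.78)]
hinge top [([245.0, 218.0], 0.82)]
    [0.5782 0.1698 0.156 ] [0.0035 0.0035]
lip scene [([309.0, 205.0], 0.74)]
lip top [([308.0, 226.0], 0.62), ([256.0, 188.0], 0.58)]
    [0.6202 0.0544 0.1874] [0.0702 0.0702]
bar scene [([291.0, 169.0], 0.65)]
bar top [([259.0, 225.0], 0.74), ([223.0, 225.0], 0.57), ([263.0, 175.0], 0.41)]
    [0.5748 0.1432 0.2123] [0.0193 0.0193]
bottle_center scene [([332.0, 288.0], 0.96), ([283.0, 193.0], 0.75), ([257.0, 254.0], 0.57)]
bottle_center top [([313.0, 146.0], 0.93), ([261.0, 222.0], 0.79)]
    [0.7862 0.01   0.0092] [0.0103 0.0103]
red_jar scene [([228.0, 235.0], 0
[... 406 characters left out ...]
, 0.89)]
    [ 0.6573 -0.0043  0.0162] [0.0024 0.0024]
green_jar scene [([321.0, 191.0], 0.65)]
green_jar top [([193.0, 214.0], 0.84), ([308.0, 225.0], 0.48), ([262.0, 191.0], 0.38)]
    [0.5933 0.32   0.0049] [0.0049 0.0049]
spatula scene [([324.0, 166.0], 0.73)]
spatula top [([148.0, 231.0], 0.65)]
    [ 0.5418  0.4376 -0.0042] [0.0026 0.0026]
1.4 [0.2380574  0.57790255 0.19433294] [ 1.94146867e-01  9.80972473e-01  2.85402872e-05 -6.67949391e-06] 0.0187
scene [[0.847, 0.368, -0.383, 1.08], [0.531, -0.608, 0.59, -0.658], [-0.016, -0.703, -0.711, 1.019], [0.0, 0.0, 0.0, 1.0]]
top [[0.027, -0.998, 0.054, 0.522], [-1.0, -0.027, 0.001, 0.088], [0.0, -0.054, -0.999, 1.365], [0.0, 0.0, 0.0, 1.0]]
```

View pics/scene0.png

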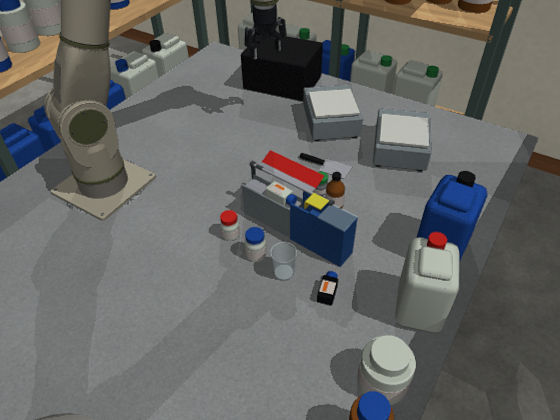

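View pics/top0.png

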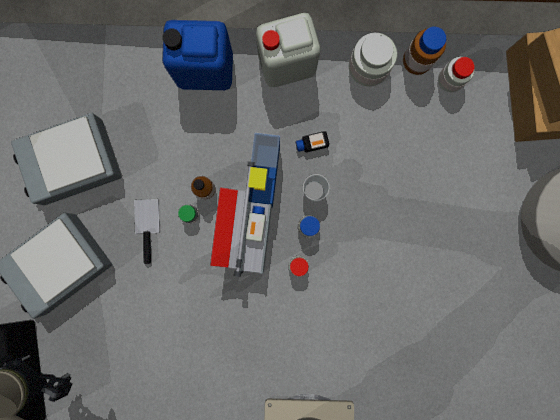

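The top view shows the unit running nearly along world +x: box at (265,150), flap at (258,178) and red bar at (225,228). Three things could pass for the bottle: the white bottle in the lane (top 257,225; scene 280,190), the black look-alike (top 313,142; scene 327,288) and the blue jar (308,226). I choose the one in the lane. Next I'll fit the unit's pose and check that choice in a close crop.

```bash
cat > fit.py <<'E'
from h import *
from scipy.optimize import least_squares
U=lambda q,X:np.c_[np.cos(q[2])*X[:,0]-np.sin(q[2])*X[:,1]+q[0],np.sin(q[2])*X[:,0]+np.cos(q[2])*X[:,1]+q[1],X[:,2]+.1]
c,s=22*np.cos(.4),22*np.sin(.4)
bar=np.array([[x,73+k*c,51+k*s] for x,k in((-193,-1),(-193,1),(-8,1),(-8,-1))])/1e3
def redquad(p,near):
    h=cv2.cvtColor(p['frame'],cv2.COLOR_RGB2HSV)
    m=(((h[...,0]<8)|(h[...,0]>172))&(h[...,1]>150)&(h[...,2]>70)).astype(np.uint8)
    n,l,st,ce=cv2.connectedComponentsWithStats(m); k=1+np.argmax(st[1:,4])
    return ce[k],l==k
pts={'lane_end':(0,0,0),'sill':(-30,0,0),'well_floor':(50,0,-90),'hinge':(-76.5,30,44)}
E
python3 - <<'E'
from fit import *
P={n:snap(n,n+'1') for n in('scene','top')}
obs=[]
for n,p in P.items():
    for l,X in pts.items():
        r=manip.pinpoint(p,l)
        if r: obs.append((n,l,np.array(X)/1e3,np.array(r[0]['at'])))
    ce,m=redquad(p,0); obs.append((n,'bar',bar.mean(0),ce+.0)); print(n,'red',ce,m.sum())
    # bar ends from the mask
f=lambda q:np.concatenate([proj(P[n],U(q,X[None])[0])-a for n,l,X,a in obs])
r=least_squares(f,[.65,.141,-.06],loss='soft_l1'); q=r.x; print('q',q)
for (n,l,X,a),e in zip(obs,f(q).reshape(-1,2)): print(n,l,e.round(1))
B=[]
for n,p in P.items():
    for x in manip.pinpoint(p,'bottle_center'):
        w=at_z(p,x['at'],.117); R=np.array([[np.cos(q[2]),np.sin(q[2])],[-np.sin(q[2]),np.cos(q[2])]])
        print(n,'bottle',np.round(x['at']),round(x['confidence'],2),w.round(4),'lane',(R@(w[:2]-q[:2])*1e3).round(1))
np.save('q.npy',q)
# overlay
im=[]
for n,p in P.items():
    c0=proj(p,U(q,np.array([[-.09,.03,0]]))[0]); S=5; a=cv2.resize(p['frame'],None,fx=S,fy=S,interpolation=cv2.INTER_CUBIC)[:,:,::-1].copy()
    def poly(X,col):
        X=U(q,np.array(X)/1e3); cv2.polylines(a,[np.int32([(proj(p,x)+.5)*S for x in X])],True,col,1)
    poly(bar*1e3,(0,255,0)); poly([[-200,-23,0],[-200,23,0],[-30,23,0],[-30,-23,0]],(255,0,255)); poly([[-205,30,48],[52,30,48]],(255,255,0))
    poly([[2,-10,48],[50,-10,48],[50,30,48],[2,30,48]],(0,0,255)); poly([[-30,-26,38],[130,-26,38],[130,26,38],[-30,26,38]],(0,255,255))
    x,y=np.int32(c0*S); im.append(a[y-300:y+300,x-200:x+200] if n=='top' else a[y-300:y+300,x-200:x+200])
cv2.imwrite('pics/ov1.png',np.hstack(im))
E
```

```text
scene red [293.07035755 168.59976932] 867
top red [223.64782609 227.27608696] 1380
q [ 0.64522752  0.13882252 -0.08648584]
scene lane_end [-0.4 -1.1]
scene sill [-3.2  1.1]
scene well_floor [0.3 3.4]
scene hinge [-0.5  0.3]
scene bar [-2.1 -0.7]
top lane_end [-2.5 -1.4]
top sill [ 1.4 -0.8]
top well_floor [0.3 0.2]
top hinge [-4.1 -0.9]
top bar [-0.7  0.3]
scene bottle [331. 287.] 0.8 [ 0.8219 -0.0524  0.117 ] lane [ 192.6 -175.2]
scene bottle [281. 194.] 0.76 [0.563  0.1471 0.117 ] lane [-82.7   1.2]
top bottle [314. 144.] 0.75 [0.7628 0.0089 0.117 ] lane [ 128.4 -119.3]
top bottle [259. 224.] 0.71 [0.5632 0.137  0.117 ] lane [-81.6  -8.9]
top bottle [295. 267.] 0.66 [0.4619 0.0472 0.117 ] lane [-174.7 -107.1]
```

View pics/ov1.png

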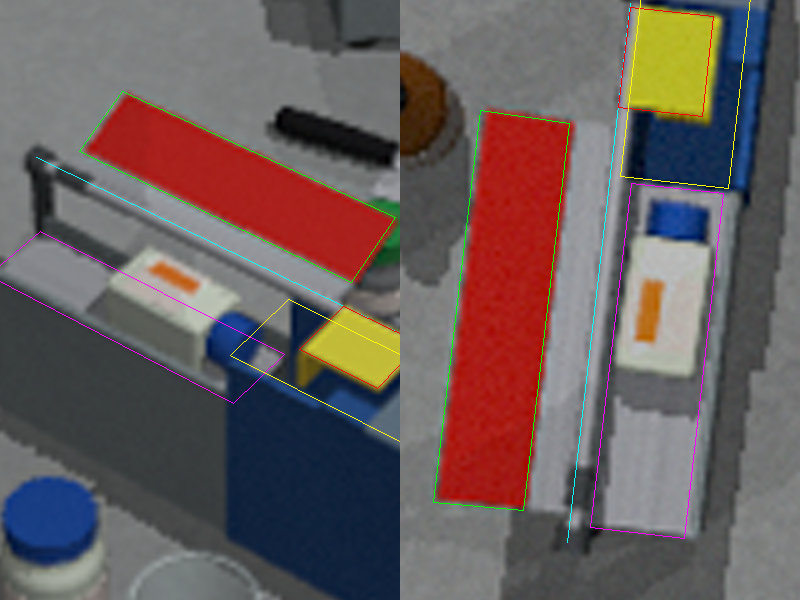

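The crop confirms the bottle: white, orange label, blue cap, lying in the lane at about (665,300) in the right panel. It is at lane x ≈ -82. The pose fit agrees to a few mm; the top view puts the lane about 3 mm further to -y. I'll move above the start pose at lane x ≈ -155, y ≈ 32.

jog_arm(
  translation=[
    [20,-33,15],
    [42,-66,20],
    [64,-100,20],
    [86,-133,20],
    [107,-166,20],
    [128,-200,20],
    [150,-232,20],
    [170,-265,20],
    [192,-298,20],
    [213,-331,20],
    [235,-365,20],
    [256,-397,20],
  ],
  turn=[1.5,3,4.5,6,7.5,9,10.5,12,13.5,15,16.5,17.5],
  grip=53,
)

```text
clock: 3.0
position: [0.4949, 0.1788, 0.2147]
ee_rot: [0.042, 0.999, 0.0, 0.0]
ft_force: [0.3, 0.3, 1.1]
grip_width: 0.621
```

Run:
```python
from fit import *
q=np.load('q.npy')
P={n:snap(n,n+'2') for n in('scene','top','wrist')}
p=P['wrist']; a=cv2.resize(p['frame'],None,fx=1.4,fy=1.4)[:,:,::-1].copy(); q[1]-=.003
def poly(X,col):
    cv2.polylines(a,[np.int32([(proj(p,x)+.5)*1.4 for x in U(q,np.array(X)/1e3)])],True,col,1)
poly(bar*1e3,(0,255,0)); poly([[-200,-23,0],[-200,23,0],[-30,23,0],[-30,-23,0]],(255,0,255)); poly([[-205,30,48],[52,30,48]],(255,255,0));poly([[2,-10,48],[50,-10,48],[50,30,48],[2,30,48]],(0,0,255))
cv2.imwrite('pics/w2.png',a)
o=manip.get_obs();t=np.array(o['position']);d=t[:2]-q[:2];c,s=np.cos(q[2]),np.sin(q[2]);print('tcp lane',(c*d[0]+s*d[1])*1e3,(-s*d[0]+c*d[1])*1e3,o['ee_rot'],o['grip_width'])
for l in ('bottle_center','sill','hinge','bar','lip'): print(l,[(np.round(x['at']),round(x['confidence'],2)) for x in manip.pinpoint(p,l)[:2]])
```

```text
tcp lane -152.6882773242906 28.730993063622474 [ 4.56268149e-02  9.98958487e-01 -1.74979947e-04  3.21675506e-04] 0.6213749452728488
bottle_center [(array([256., 264.]), 0.86), (array([166., 224.]), 0.43)]
sill [(array([260., 299.]), 0.69)]
hinge [(array([290., 286.]), 0.67)]
bar [(array([341., 263.]), 0.63)]
lip [(array([263., 336.]), 0.91)]
```

View pics/w2.png

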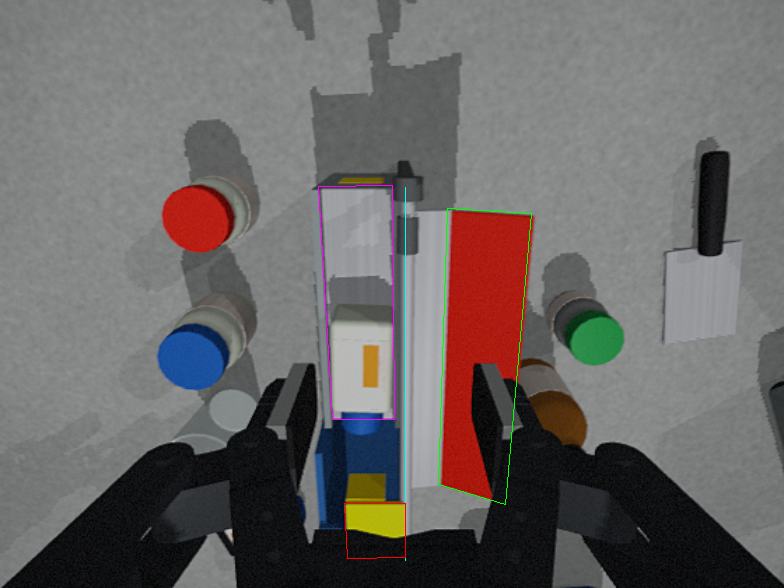

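The wrist view shows the bottle at (362,360), with clear lane behind it up to row 190. The shaft is at column 405 and the bar at (490,350). With the 3 mm shift the model overlay lies right on lane and bar. Now I'll descend, moving y by +2.5 mm.

jog_arm(
  translation=[
    [0,2,-20],
    [0,2.5,-40],
    [0,2.5,-55],
    [0,2.5,-63],
    [0,2.5,-70],
    [0,2.5,-77],
    [0,2.5,-83],
    [0,2.5,-88],
    [0,2.5,-92],
    [0,2.5,-96],
    [0,2.5,-97],
    [0,2.5,-97],
  ],
  turn=[0,0,0,0,0,0,0,0,0,0,0,0],
)

```text
clock: 4.4
position: [0.4934, 0.1848, 0.1172]
ee_rot: [0.042, 0.999, 0.0, -0.0]
ft_force: [0.1, 0.5, -0.5]
grip_width: 0.623
```

Run:
```python
from fit import *
P={n:snap(n,n+'3') for n in('scene','wrist')}
x,y=285,185
a=cv2.resize(P['scene']['frame'][y-75:y+75,x-100:x+60],None,fx=3.5,fy=3.5,interpolation=cv2.INTER_CUBIC)
b=P['wrist']['frame'][:,150:420]; b=cv2.resize(b,(int(270*a.shape[0]/420),a.shape[0]))
cv2.imwrite('pics/c3.png',np.hstack([a,b])[:,:,::-1]); o=manip.get_obs(); print(np.hstack([a,b]).shape,o['position'],o['ft_force'],o['clock'])
```

```text
(525, 897, 3) [0.49358743 0.18488316 0.11755992] [-0.04354956  0.35681058 -0.02211815] 4.5
```

View pics/c3.png

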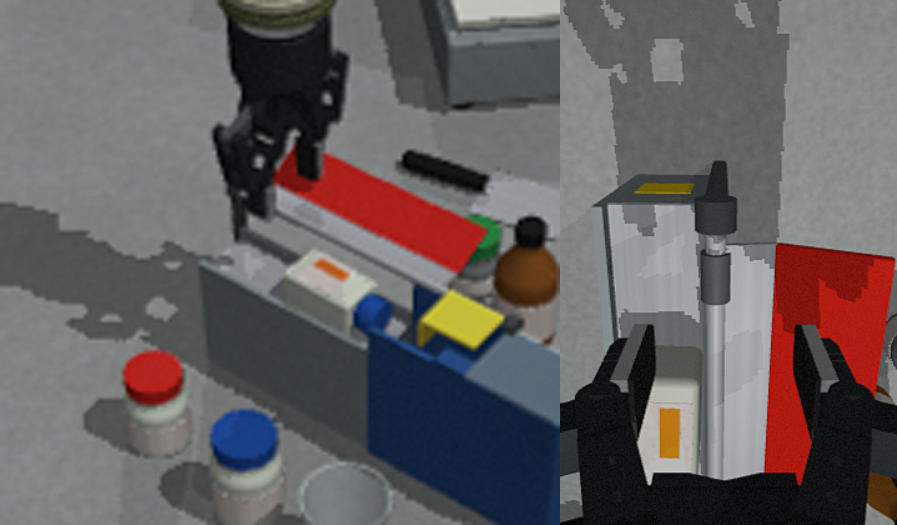

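Run:
```python
from fit import *
q=np.load('q.npy');q[1]-=.003
P={n:snap(n,n+'4') for n in('scene','top','wrist')}
o=manip.get_obs(); t=np.array(o['position']); j=np.array([np.cos(np.radians(84.8)),np.sin(np.radians(84.8)),0])
im=[]
for n,p in P.items():
    S=3.5 if n!='wrist' else 1.25
    a=cv2.resize(p['frame'],None,fx=S,fy=S,interpolation=cv2.INTER_CUBIC)[:,:,::-1].copy()
    for k,col in((-1,(255,0,255)),(1,(0,255,0))):
        for h in (0,.02,.04): cv2.circle(a,tuple(int(v) for v in (proj(p,t+j*k*.0265+[0,0,h])+.5)*S),3,col,-1)
    cx=np.int32((proj(p,t)+.5)*S); print(n,cx/S)
    cx=np.clip(cx,[130,250],None); im.append(a[cx[1]-250:cx[1]+250,cx[0]-130:cx[0]+130][:500])
im=[cv2.resize(i,(260,500)) for i in im]
cv2.imwrite('pics/c4.png',np.hstack(im))
for n in P:
  p=P[n]; ce,m=redquad(p,0); print(n,ce,m.sum(),[ (x['at'],x['confidence']) for x in manip.pinpoint(p,'bar')[:2]])
```

```text
scene [267.14285714 177.42857143]
top [238.57142857 252.57142857]
wrist [283.2 240.8]
scene [295.00883838 169.76010101] 792 [([293.7, 171.3], 0.58)]
top [225.53353204 207.54396423] 671 [([227.2, 225.8], 0.88), ([190.4, 210.7], 0.54)]
wrist [358.71362896 266.92309166] 10441 [([352.1, 362.2], 0.98)]
```

View pics/c4.png

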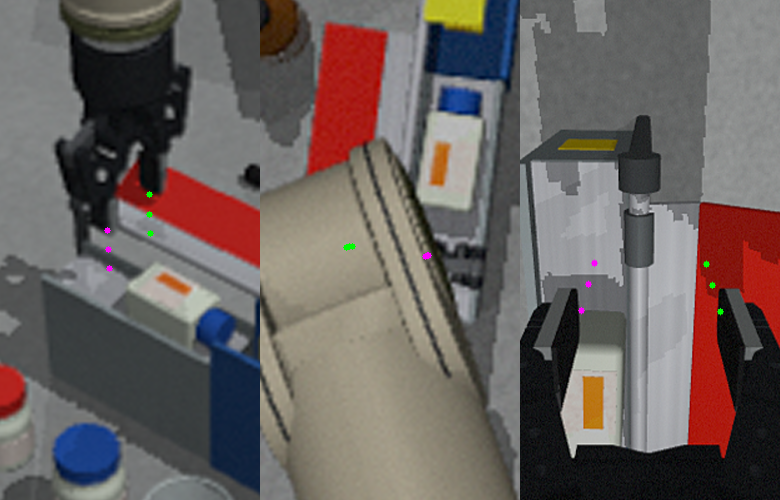

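The pictures disagree with the TCP reading. The projected tip dots (scene 108,268 and 150,233) lie about 40 mm below the visible fingertips (107,230 and 150,190), and the force is about 0. The flap is still closed. I'll go down in small steps, watching the force.

jog_arm(
  translation=[
    [0,0,-4],
    [0,0,-8],
    [0,0,-12],
    [0,0,-14],
    [0,0,-14],
  ],
  turn=[0,0,0,0,0],
)

```text
clock: 5.22
position: [0.4934, 0.1849, 0.103]
ee_rot: [0.041, 0.999, 0.0, -0.0]
ft_force: [-0.3, -0.1, 2.5]
grip_width: 0.619
```

jog_arm(
  translation=[
    [0,0,-4],
    [0,0,-8],
    [0,0,-12],
    [0,0,-15],
    [0,0,-15],
  ],
  turn=[0,0,0,0,0],
)

```text
clock: 5.63
position: [0.4936, 0.1844, 0.0875]
ee_rot: [0.042, 0.999, -0.0, -0.0]
ft_force: [0.5, -1.2, 5.9]
grip_width: 0.623
```

```bash
cat > look.py <<'E'
from fit import *
import sys
k=sys.argv[1]; P={n:snap(n,n+k) for n in('scene','wrist')}
a=cv2.resize(P['scene']['frame'][110:260,185:345],None,fx=3.2,fy=3.2,interpolation=cv2.INTER_CUBIC)
b=P['wrist']['frame'][:,160:400]; b=cv2.resize(b,(274,480))
cv2.imwrite(f'pics/c{k}.png',np.hstack([a,b])[:,:,::-1])
# flap angle: fit bar centroid along the scene/wrist views
q=np.load('q.npy');q[1]-=.003
def barpts(th): 
    s=np.linspace(-22,22,12);y=43+s*np.cos(.4);z=7+s*np.sin(.4);c,d=np.cos(-th),np.sin(-th)
    return np.array([[x,30+c*yy-d*zz,44+d*yy+c*zz] for x in np.linspace(-193,-8,40) for yy,zz in zip(y,z)])/1e3
for n in P:
    ce,m=redquad(P[n],0); best=[]
    for th in np.arange(0,1.01,.05):
        mm=np.zeros(m.shape,np.uint8); X=U(q,barpts(th)); uv=np.array([proj(P[n],x) for x in X]).astype(np.float32)
        cv2.fillConvexPoly(mm,np.int32(cv2.convexHull(uv)),1); best.append(((m&(mm>0)).sum()/m.sum() - .0*0,round(th,2),int(mm.sum())))
    print(n,m.sum(),[(b[1],round(b[0],2)) for b in best][::2])
for n in P: print(n,'bottle',[(np.round(x['at']).tolist(),round(x['confidence'],2)) for x in manip.pinpoint(P[n],'bottle_center')[:3]])
o=manip.get_obs();print(o['clock'],o['position'],o['ft_force'])
E
python3 look.py 5
```

```text
scene 481 [(np.float64(0.0), np.float64(0.6)), (np.float64(0.1), np.float64(0.63)), (np.float64(0.2), np.float64(0.72)), (np.float64(0.3), np.float64(0.86)), (np.float64(0.4), np.float64(0.95)), (np.float64(0.5), np.float64(0.96)), (np.float64(0.6), np.float64(0.94)), (np.float64(0.7), np.float64(0.75)), (np.float64(0.8), np.float64(0.51)), (np.float64(0.9), np.float64(0.22)), (np.float64(1.0), np.float64(0.0))]
wrist 9798 [(np.float64(0.0), np.float64(0.72)), (np.float64(0.1), np.float64(0.76)), (np.float64(0.2), np.float64(0.82)), (np.float64(0.3), np.float64(0.89)), (np.float64(0.4), np.float64(0.97)), (np.float64(0.5), np.float64(1.0)), (np.float64(0.6), np.float64(0.96)), (np.float64(0.7), np.float64(0.86)), (np.float64(0.8), np.float64(0.77)), (np.float64(0.9), np.float64(0.69)), (np.float64(1.0), np.float64(0.62))]
scene bottle [([280.0, 193.0], 0.89), ([331.0, 290.0], 0.81), ([333.0, 209.0], 0.21)]
wrist bottle [([223.0, 380.0], 0.93)]
5.8333 [0.49366731 0.18480592 0.08816546] [-0.75037157 -2.0575613   5.44066397]
```

View pics/c5.png

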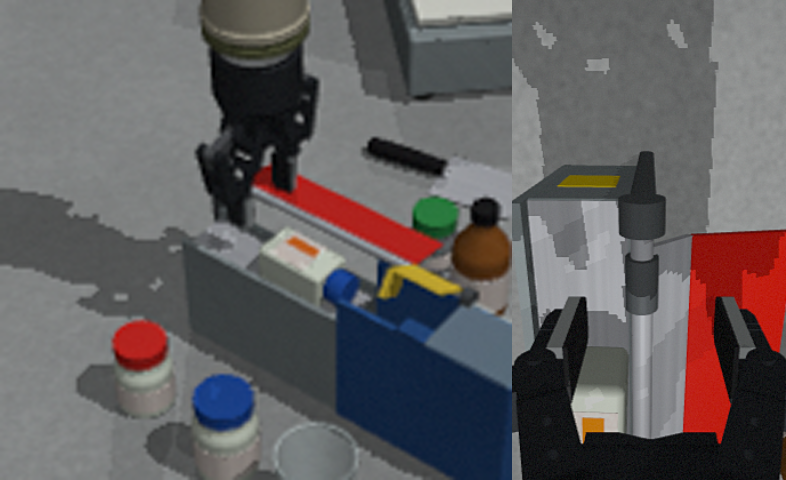

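The flap now shows clearly raised (yellow at 420,275) and the mask fit puts it near 0.5 rad. So the real tip height is about TCP + 42 mm, i.e. lane z ≈ 30. The bottle has not moved and the lane finger stands behind it at (240,215). I need about 14 mm more.

jog_arm(
  translation=[
    [0,0,-4],
    [0,0,-8],
    [0,0,-11],
    [0,0,-14],
    [0,0,-14],
    [0,0,-14],
  ],
  turn=[0,0,0,0,0,0],
)

```text
clock: 6.33
position: [0.4941, 0.1855, 0.0745]
ee_rot: [0.041, 0.999, 0.001, 0.001]
ft_force: [0.5, 1.1, 4.5]
grip_width: 0.625
```

```bash
python3 look.py 6
```

```text
scene 246 [(np.float64(0.0), np.float64(0.0)), (np.float64(0.1), np.float64(0.0)), (np.float64(0.2), np.float64(0.0)), (np.float64(0.3), np.float64(0.0)), (np.float64(0.4), np.float64(0.0)), (np.float64(0.5), np.float64(0.0)), (np.float64(0.6), np.float64(0.0)), (np.float64(0.7), np.float64(0.0)), (np.float64(0.8), np.float64(0.0)), (np.float64(0.9), np.float64(0.0)), (np.float64(1.0), np.float64(0.0))]
wrist 9494 [(np.float64(0.0), np.float64(0.43)), (np.float64(0.1), np.float64(0.46)), (np.float64(0.2), np.float64(0.51)), (np.float64(0.3), np.float64(0.57)), (np.float64(0.4), np.float64(0.63)), (np.float64(0.5), np.float64(0.71)), (np.float64(0.6), np.float64(0.8)), (np.float64(0.7), np.float64(0.88)), (np.float64(0.8), np.float64(0.99)), (np.float64(0.9), np.float64(0.99)), (np.float64(1.0), np.float64(0.9))]
scene bottle [([331.0, 289.0], 0.81), ([282.0, 196.0], 0.61)]
wrist bottle []
6.5333 [0.49401969 0.18541586 0.07446576] [1.54768444 1.86621843 4.08941333]
```

View pics/c6.png

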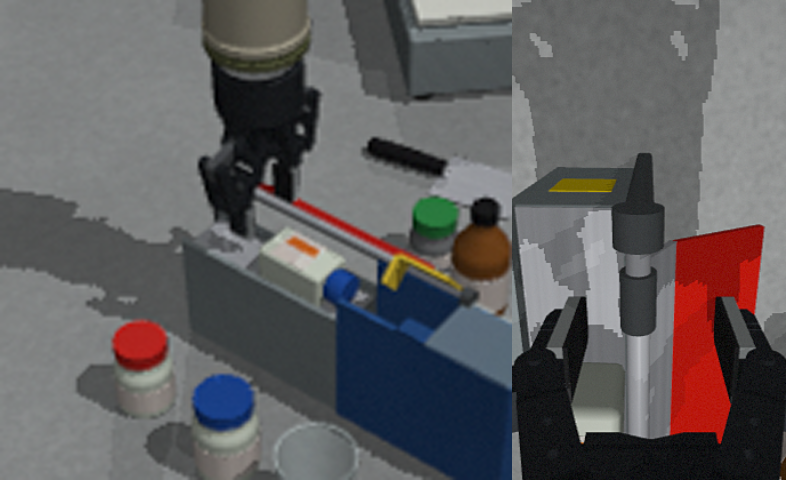

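The flap is at about 0.85 rad, held with about 4 N, and the bottle is still at its start. Now I'll push along the lane direction (0.996, -0.086).

jog_arm(
  translation=[
    [6,-0.5,0],
    [12,-1,0],
    [18,-1.5,0],
    [24,-2,0],
    [30,-2.6,0],
    [36,-3.1,0],
    [42,-3.6,0],
    [48,-4.2,0],
    [54,-4.7,0],
    [60,-5.2,0],
    [66,-5.7,0],
    [70,-6,0],
  ],
  turn=[0,0,0,0,0,0,0,0,0,0,0,0],
)

```text
clock: 7.53
position: [0.5648, 0.1792, 0.0745]
ee_rot: [0.042, 0.999, 0.001, 0.001]
ft_force: [-2.8, 2.9, 4.5]
grip_width: 0.619
```

```bash
python3 look.py 7
```

```text
scene 245 [(np.float64(0.0), np.float64(0.0)), (np.float64(0.1), np.float64(0.0)), (np.float64(0.2), np.float64(0.0)), (np.float64(0.3), np.float64(0.0)), (np.float64(0.4), np.float64(0.0)), (np.float64(0.5), np.float64(0.0)), (np.float64(0.6), np.float64(0.0)), (np.float64(0.7), np.float64(0.0)), (np.float64(0.8), np.float64(0.0)), (np.float64(0.9), np.float64(0.0)), (np.float64(1.0), np.float64(0.0))]
wrist 24403 [(np.float64(0.0), np.float64(0.6)), (np.float64(0.1), np.float64(0.62)), (np.float64(0.2), np.float64(0.65)), (np.float64(0.3), np.float64(0.69)), (np.float64(0.4), np.float64(0.74)), (np.float64(0.5), np.float64(0.8)), (np.float64(0.6), np.float64(0.86)), (np.float64(0.7), np.float64(0.92)), (np.float64(0.8), np.float64(0.98)), (np.float64(0.9), np.float64(1.0)), (np.float64(1.0), np.float64(0.88))]
scene bottle [([293.0, 203.0], 0.58), ([329.0, 287.0], 0.58)]
wrist bottle [([214.0, 367.0], 0.75)]
7.7333 [0.56514396 0.17939755 0.07484374] [3.60596079 2.28883816 3.27661   ]
```

View pics/c7.png

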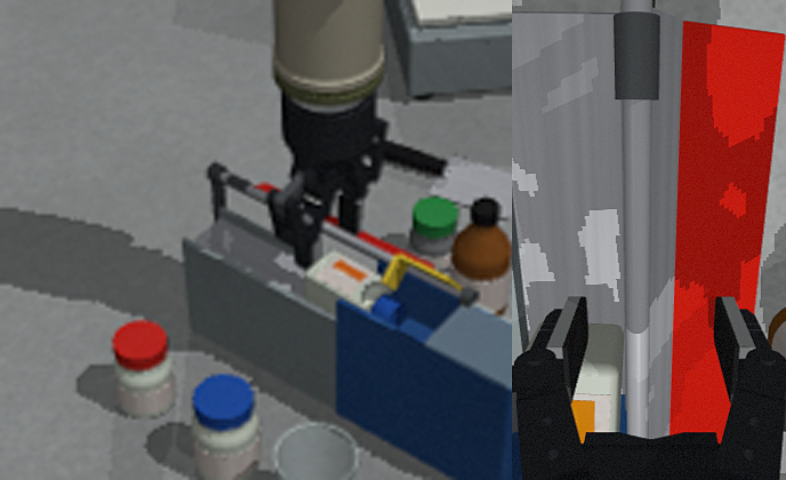

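The bottle has advanced with its cap at (385,305), passing under the raised flap, and the bar is still held. I'll push another 45 mm.

jog_arm(
  translation=[
    [6,-0.5,0],
    [12,-1,0],
    [18,-1.5,0],
    [24,-2,0],
    [30,-2.6,0],
    [36,-3.1,0],
    [41,-3.5,0],
    [45,-3.9,0],
    [45,-3.9,0],
    [45,-3.9,0],
  ],
  turn=[0,0,0,0,0,0,0,0,0,0],
)

```text
clock: 8.57
position: [0.6111, 0.1754, 0.075]
ee_rot: [0.042, 0.999, 0.001, 0.002]
ft_force: [2.3, 3.8, 1.8]
grip_width: 0.618
```

```bash
python3 look.py 8
```

```text
scene 243 [(np.float64(0.0), np.float64(0.0)), (np.float64(0.1), np.float64(0.0)), (np.float64(0.2), np.float64(0.0)), (np.float64(0.3), np.float64(0.0)), (np.float64(0.4), np.float64(0.0)), (np.float64(0.5), np.float64(0.0)), (np.float64(0.6), np.float64(0.0)), (np.float64(0.7), np.float64(0.0)), (np.float64(0.8), np.float64(0.0)), (np.float64(0.9), np.float64(0.0)), (np.float64(1.0), np.float64(0.0))]
wrist 24694 [(np.float64(0.0), np.float64(0.61)), (np.float64(0.1), np.float64(0.64)), (np.float64(0.2), np.float64(0.68)), (np.float64(0.3), np.float64(0.72)), (np.float64(0.4), np.float64(0.76)), (np.float64(0.5), np.float64(0.81)), (np.float64(0.6), np.float64(0.87)), (np.float64(0.7), np.float64(0.93)), (np.float64(0.8), np.float64(0.99)), (np.float64(0.9), np.float64(0.98)), (np.float64(1.0), np.float64(0.83))]
scene bottle [([330.0, 285.0], 0.9)]
wrist bottle [([124.0, 393.0], 0.49)]
8.7667 [0.61073291 0.17551538 0.07525991] [2.96032533 2.99418024 2.93908057]
```

View pics/c8.png

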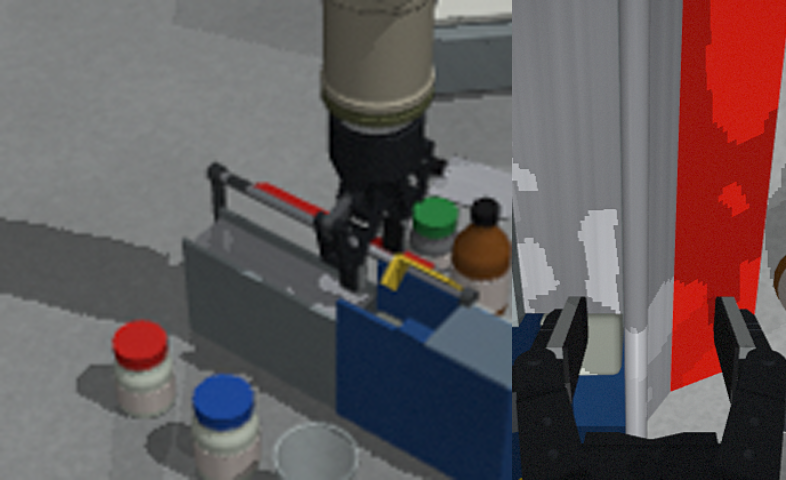

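Run:
```python
from fit import *
q=np.load('q.npy');q[1]-=.003;c,s=np.cos(q[2]),np.sin(q[2])
p=manip.camera('wrist')
for z in(.13,.11,.09,.07,.05):
  for uv in((237,277),(237,328)):
    w=at_z(p,uv,z);d=w[:2]-q[:2];print(z,uv,(c*d[0]+s*d[1])*1e3,(-s*d[0]+c*d[1])*1e3)
r=manip.outline_of(p,'bottle');print([(x['extent'],x['confidence']) for x in r])
```

```text
0.13 (237, 277) -46.680983073347086 16.52959813224105
0.13 (237, 328) -20.27460302913407 15.456054096821134
0.11 (237, 277) -34.40129242690591 13.55246453249188
0.11 (237, 328) -3.70676144379498 12.30458691345597
0.09 (237, 277) -22.12160178046464 10.575330932742748
0.09 (237, 328) 12.861080141544107 9.153119730090811
0.07 (237, 277) -9.841911134023476 7.5981973329936086
0.07 (237, 328) 29.428921726883193 6.0016525467256505
0.05 (237, 277) 2.437779512417688 4.6210637332444655
0.05 (237, 328) 45.99676331222228 2.850185363360489
[([184.5, 272.9, 254.3, 333.9], 0.73), ([104.6, 378.7, 140.8, 418.9], 0.73), ([252.3, 0.5, 405.8, 381.7], 0.29)]
```

The white flat end is 51 px long in the wrist view, which matches its 34 mm height at lane z ≈ -10. So the bottle stands nose-down inside the box, with its centre at about z = -50. Now I'll release by lifting straight up.

jog_arm(
  translation=[
    [-1,0,6],
    [-3,0,14],
    [-5,0,24],
    [-6,0,36],
    [-6,0,50],
    [-6,0,66],
    [-6,0,84],
    [-6,0,104],
    [-6,0,124],
    [-20,0,144],
    [-40,0,155],
    [-60,0,160],
  ],
  turn=[0,0,0,0,0,0,0,0,0,0,0,0],
)

```text
clock: 9.87
position: [0.5504, 0.1746, 0.2378]
ee_rot: [0.042, 0.999, 0.001, 0.003]
ft_force: [-0.3, 0.3, -0.3]
grip_width: 0.62
```

jog_arm(
  translation=[
    [-25,0,5],
    [-50,0,10],
    [-75,0,10],
    [-100,0,10],
    [-120,0,10],
    [-120,0,10],
  ],
  turn=[0,0,0,0,0,0],
)

```text
clock: 10.37
position: [0.4274, 0.1744, 0.249]
ee_rot: [0.042, 0.999, 0.001, 0.003]
ft_force: [0.4, 0.6, 0.5]
grip_width: 0.623
```

Run:
```python
from fit import *
P={n:snap(n,n+'9') for n in('scene','top','wrist')}
a=cv2.resize(P['scene']['frame'][110:300,195:365],None,fx=3,fy=3,interpolation=cv2.INTER_CUBIC)[:480,:400]
a=cv2.resize(P['scene']['frame'][130:290,215:350],(405,480),interpolation=cv2.INTER_CUBIC)
b=cv2.resize(P['top']['frame'][120:280,180:310],(390,480),interpolation=cv2.INTER_CUBIC)
cv2.imwrite('pics/c9.png',np.hstack([a,b])[:,:,::-1])
for n in('scene','top'):
    print(n,redquad(P[n],0)[0],redquad(P[n],0)[1].sum())
    for l in('red_jar','blue_jar','amber_bottle','beaker','green_jar','spatula','bottle_center'):
        print(l,[(np.round(x['at']).tolist(),round(x['confidence'],2)) for x in manip.pinpoint(P[n],l)[:2]])
o=manip.get_obs();print(o['clock'],o['position'],o['ft_force'])
```

```text
scene [293.10611303 168.61707036] 867
red_jar [([230.0, 234.0], 0.83)]
blue_jar [([254.0, 252.0], 0.6)]
amber_bottle [([335.0, 206.0], 0.57)]
beaker [([283.0, 270.0], 0.6)]
green_jar [([320.0, 190.0], 0.54)]
spatula [([282.0, 270.0], 0.71), ([289.0, 168.0], 0.7)]
bottle_center [([330.0, 287.0], 0.91), ([324.0, 241.0], 0.45)]
top [223.62727936 226.98395332] 1371
red_jar [([299.0, 268.0], 0.87)]
blue_jar [([312.0, 228.0], 0.93)]
amber_bottle [([225.0, 229.0], 0.72), ([202.0, 192.0], 0.56)]
beaker [([317.0, 191.0], 0.79)]
green_jar [([190.0, 214.0], 0.6)]
spatula [([147.0, 228.0], 0.8)]
bottle_center [([266.0, 193.0], 0.78), ([314.0, 142.0], 0.78)]
11.2167 [0.43041706 0.17465913 0.24782576] [-0.93451236  0.44752424 -0.64675564]
```

View pics/c9.png

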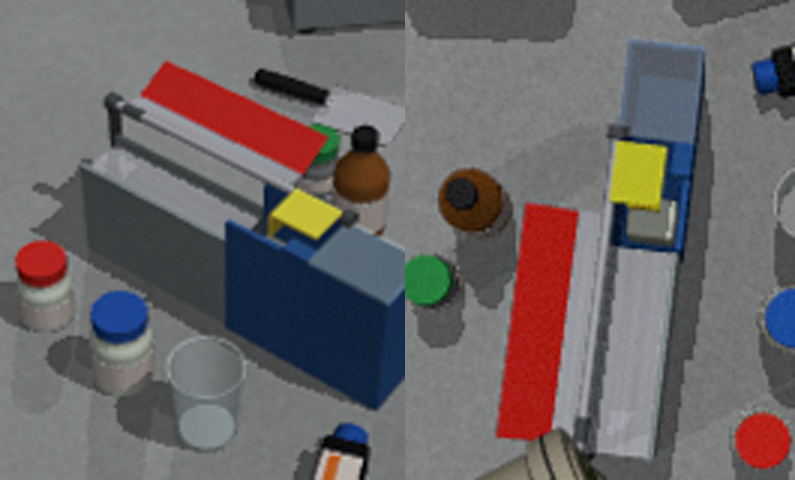

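The flap is closed: the bar mask is back where it started (scene 293,169; top 224,227). The bottle's flat end shows inside the box at (650,222), the lane is empty and the bystanders are in place. I'll hand in.

```bash
python3 -c "
from workcell import manip; print(manip.hand_in())"
```

```text
the job is handed in; nothing more can be done
None
```

The white bottle is in the blue box, the flap is closed again, and the job was handed in at about 11.2 s on the clock. The hand-in gave no verdict.

**What I did:** One fingertip held the red bar down, with the flap at about 0.85 rad and about 4 N of force. The other fingertip pushed the bottle along the lane until it tipped into the box. I then lifted straight up so the flap closed, and backed the arm away.

**Last checks:**
- **Bottle:** It stands nose-down in the hollow, with its centre about 50 mm below the lane's floor. I worked that out from the apparent size of its flat end, not from a direct measurement.
- **Flap:** The bar is back at its starting pixels in both the scene and top views.
- **Bystanders:** They stand within a few pixels of where they began, and no contact was seen. In the last check the networks' best guess was wrong for the spatula (scene view) and the amber bottle (top view). The spatula's top-view report and the amber bottle's scene report, and the final picture, show both in place.
- **Robot:** It is clear of everything, with force near zero.

**What disagreed:**
- **Fingertip height:** The visible fingertips stood about 42 mm above the reported TCP height. I lowered the arm by force and picture instead.
- **Lane position:** The top view put the lane about 3 mm further towards -y than the combined fit did. I shifted my estimate to match, and the wrist view agreed.

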